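# Pack a sample pot in its twist-lock transport shell

### The job

Take the sample pot out of its drip rack, stand it upright on the bare counter and let go of it; then take it by its knob and stand it inside the open transport shell. Close the shell with its hollow cap: lower the cap so that its tabs pass between the four claws, press it gently down against the sprung seal, turn it clockwise as far as it goes and let it rise so that the tabs stay locked under the claws. Do not ram the shell, and leave the other things on the counter where they are.

Things in the scene. Friction and masses are not known exactly. Their poses are not given: they have to be found in the camera images.
- pot_mid (a point): The sample pot: white, body 48 mm across and 70 mm tall, on top a round knob 22 mm across and 34 mm tall (104 mm in all, about 160 g). The point is on its axis 52 mm above its underside, half-way up. Its z axis runs from underside to knob. It starts lying in the rack.
- pot: The pot as a whole; origin on its axis at its underside, axes as pot_mid.
- rack_mid (a point): Fixed steel drip rack, foot 130 x 100 x 8 mm. The point is on the lying pot's axis, 35 mm from the pot's underside, 65 mm above the counter. -x is the level direction of the knob end, which lies 15 degrees higher. Rails and posts stay under the pot, within 20 mm of its axis sideways; an end plate 44 mm wide stands at its underside. Both flanks and the top are free.
- shell: The transport shell: upright aluminium cup 84 mm across on a fixed plate 130 x 130 x 10 mm; origin on its axis at counter height, z up. Its rim bears a tight collar with four claws a quarter turn apart, each 28 mm wide, from 41 to 53 mm off the axis, up to 88 mm above the counter. The collar stands at any angle, which the poses do not tell: look, or feel where the tabs drop between the claws.
- shell_seat (a point): On the shell's axis at the top of the unpressed seal ring (opening 60 mm), 82 mm above the counter. The cap's rim rests here once its tabs are between the claws (midway, give or take 15 degrees); else it lands on the claws, 6 mm higher. Pressed 6 to 10 mm below this, the tabs can pass a 3 mm lip into the pockets under the claws, 30 to 65 degrees clockwise (from above), where end stops block them.
- shell_floor (a point): Centre of the flat inner floor of the shell, 16 mm above the counter, 66 mm below shell_seat. The pot stands here, the shoulder of its body then 4 mm above the seal ring.
- seal (a joint): How far the sprung seal ring is pressed down, m. It yields from 3 N, then 0.8 N per mm, bottoming at 0.010. 0 free (it carries the cap's weight), about 0.003 with the cap locked: let go in the pockets, the cap rises until its tabs meet the claw roofs.
- cap_mid (a point): The hollow cap, an aluminium cup open downwards, 72 mm across (cavity 64 mm across, 54 mm deep), 90 mm tall, about 180 g, standing on its rim. The rim is 76 mm across, 5 mm thick, with four tabs 14 mm wide out to 47 mm from the axis along +x, -x, +y, -y. The point is on its axis half-way up, 44.5 mm above the rim's underside; z is up.
- cap_handle (a point): Middle of the bar handle on the cap's top, 80 mm above the underside of the rim and 10 mm below the bar's top; axes as cap_mid. The bar is 62 mm long along x, 14 mm thick along y, 31 mm tall.
- cap: The cap as a whole; origin on its axis at the underside of the rim, axes as cap_mid.
- sanitiser: Bystander: bottle of hand sanitiser, 60 mm across, 170 mm tall; origin at its underside
- wipes: Bystander: white tub of wipes, 90 mm across, 130 mm tall; origin at its underside
- jar: Bystander: small glass jar with a lid, 52 mm across, 55 mm tall; origin at its underside
- cup: Bystander: open steel cup, 68 mm across, 60 mm tall; origin at its underside
- pads: Bystander: cardboard box 110 x 70 x 35 mm; origin at its underside
- spatula: Bystander: spatula 170 mm long lying on the counter; origin at its underside
- roll: Bystander: paper roll, 90 mm across, 50 mm tall, lying flat; origin at its underside
There are look-alikes about, which are no part of the job. Leave any pink or yellow look-alike of the cap alone.

How it is judged:
By the outcome, as a careful person would: the job done as asked, in the order asked, and still so for the second after the job is handed in, with the robot touching nothing.
It also fails if it takes over 72 s, if anything falls off the work surface, if the arm or the gripper's body presses on something with over 40 N, if the wrist force passes 120 N, or if a joint passes its speed limit or range.

### The arm

A 6-joint arm with a two-finger parallel gripper is mounted at the origin on the work surface. World frame = base frame: x ahead of the robot, y to its left, z up, the work surface at z = 0. Lengths are in m, angles in rad, forces in N, time in s.
With the tool pointing down it reaches from about 0.275 to 0.975 m from the base axis. Payload 8.4 kg.
Tool frame: the origin (TCP) lies midway between the tips of the shut fingers; the grasp point (between the pads) lies 19 mm behind it; z points along the fingers, y is the direction in which the jaws open and shut (so a half turn about z gives the same grasp; the last joint's range is limited). The gripper opens to 92 mm and grips with 3 to 60 N. Pads are 20 mm wide; open, the fingers measure 128 mm over their backs; the gripper's body (75 mm by 189 mm) begins 69 mm behind the grasp point.
Start: joints at [-1.32, 0.353, 1.633, -0, 1.155, -0.002], TCP at [0.156, -0.605, 0.215] pointing down, gripper open.
Joint ranges: [-2.63, 2.63], [-0.92, 2.1], [0.06, 2.66], [-1.3, 4.44], [0, 2.69], [-3.02, 3.02]. Speed limits (rad/s): [2.22, 2.22, 2.79, 3.14, 3.14, 3.14].

### API

Orientations are given as a 3x3 rotation matrix whose columns are the frame's x, y, z axes.
In Python, from plant import sense, snapshot, camera_model, close_job gives the robot as it stands. The module is installed in compiled form; this text tells all that it offers.
- The arm moves only by the shell command python3 -m creep 'ROWS' [FORCE]. ROWS is a JSON object of lists of equal length, an entry for each row: "slide": the shift along the tool's x, y, z in mm, a list of three; "rotation": the turn, a rotation vector about the tool's x, y, z in rad, a list of three; "grip": the finger opening in mm, from 0 to 91.9. A call has 1 to 12 rows; each row is the pose to reach, as a shift and turn from the pose commanded when the call began, along the tool's axes at that moment; what a row does not reach only later rows make up. A row lasts 1/12 s, in which the tool goes at most 41.7 mm and 7.16 degrees, less where a joint would pass 70% of its speed; a pose out of reach is approached as far as the arm can. A call with a gripper value outside its range is refused whole. The fingers move at their own pace and stop on an object; FORCE is the grip in N (left out, the last holds). Time passes only in rows, so rows that repeat a pose let the fingers close. It gives the time, the measured TCP pose, the force and the opening at its end, in the units of the state.
- sense(): the state, without advancing time (a new reading comes with each control period).
- snapshot(name): name is "side" or "top"; returns the picture (420x560x3 uint8, red, green, blue); there is no depth.
- camera_model(name): a dict with "K" (3x3 intrinsics, pixels), "eye" and "orientation" of the camera in the world. Camera axes: x right, y down, z forward; pixel columns grow to the right and rows downward; lengths in m; the calibration is good to about 2 mm. A picture is of the moment at which its call begins. camera_model takes no time and is no camera call.
- close_job(): hands the job in, once; it reports no verdict.
The state is a dict: "time": time; "q": joint angles; "joint_velocities": joint speeds; "tau": joint torques, N m; "ee_pos": TCP position; "tcp_rot": TCP orientation; "wrist_force": force on the tool from outside, world axes, zero at the start; "moment": the same for the moment, N m; "gripper_width": finger opening in m.
Only numpy, scipy, OpenCV 4.12 (cv2) and the standard library are available. Lean on these libraries where they do the work, as an engineer would, in place of code of your own. Each camera call takes 0.05 s, during which the arm holds its last target. There are 200 camera calls.

## Working session

There is one attempt and no reset: what is moved stays moved. The work goes in short steps, Python scripts to look and compute and a shell command to move; the robot and the scene stay as the last step left them, time stands still between calls to the robot, and variables do not carry over. Pictures are saved under pics/ and viewed, about 8 in all and at most 12, crops included, and the job is handed in when it is done.

```bash
mkdir -p pics; cat > h.py <<'E'
import numpy as np,cv2
from plant import sense,snapshot,camera_model,close_job
def snap(n,f):
    im=snapshot(n);cv2.imwrite('pics/'+f,im[:,:,::-1]);return im
def ray(n,u,v):
    c=camera_model(n);d=np.array(c['orientation'])@np.linalg.solve(np.array(c['K']),[u,v,1.]);return np.array(c['eye']),d/np.linalg.norm(d)
def onz(n,u,v,z):
    e,d=ray(n,u,v);return e+d*(z-e[2])/d[2]
def proj(n,p):
    c=camera_model(n);q=np.array(c['K'])@(np.array(c['orientation']).T@(np.array(p)-np.array(c['eye'])));return q[:2]/q[2]
E
python3 - <<'E'
from h import *
a=snap('side','s0.png');b=snap('top','t0.png')
for n in('side','top'):
    c=camera_model(n);print(n,np.round(c['K'],1).tolist(),np.round(c['eye'],3),np.round(c['orientation'],3).tolist())
s=sense();print(s['time'],s['ee_pos'],np.round(s['tcp_rot'],3).tolist())
E
```

```text
side [[396.7, 0.0, 280.4], [0.0, 396.7, 217.2], [0.0, 0.0, 1.0]] [ 0.506 -0.63   0.634] [[0.997, -0.054, 0.057], [-0.078, -0.629, 0.774], [-0.006, -0.776, -0.631]]
top [[463.8, 0.0, 280.7], [0.0, 463.8, 211.2], [0.0, 0.0, 1.0]] [0.332 0.061 1.349] [[0.017, -0.981, 0.191], [-1.0, -0.02, -0.012], [0.016, -0.19, -0.982]]
0.1 [ 0.15622741 -0.60470713  0.2139448 ] [[0.968, 0.25, -0.0], [0.25, -0.968, 0.001], [0.0, -0.001, -1.0]]
```

View pics/s0.png

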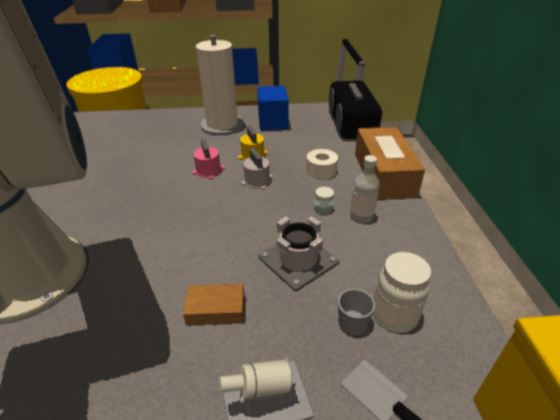

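View pics/t0.png

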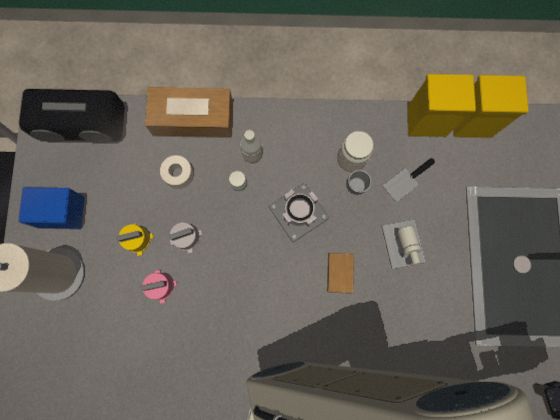

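Side view: pot in rack at (262,380), shell at (299,245), aluminium cap at (257,170). The look-alikes are the pink (207,162) and yellow (252,146) caps. In the top view the pot is at (408,243), shell (299,208), cap (183,236), yellow (132,238) and pink (157,286). The wipes tub (402,290) and jar (324,200) are white but have no knob. I choose the pot with the knob in the rack and the bare-metal cap, and check both in one composite crop.

```bash
python3 - <<'E'
import cv2,numpy as np
s=cv2.imread('pics/s0.png');t=cv2.imread('pics/t0.png')
def c(i,u,v,w,h,W,H):return cv2.resize(i[v:v+h,u:u+w],(W,H),interpolation=cv2.INTER_CUBIC)
# all scaled x4: 100x75 -> 400x300
a=np.hstack([c(t,370,210,80,60,400,300),c(t,260,178,80,60,400,300)])
b=np.hstack([c(t,143,206,80,60,400,300),c(s,215,350,100,70,400,280).copy() if 0 else c(s,215,345,100,75,400,300)])
cv2.imwrite('pics/c0.png',np.vstack([a,b]))
E
```

```text
(no output)
```

View pics/c0.png

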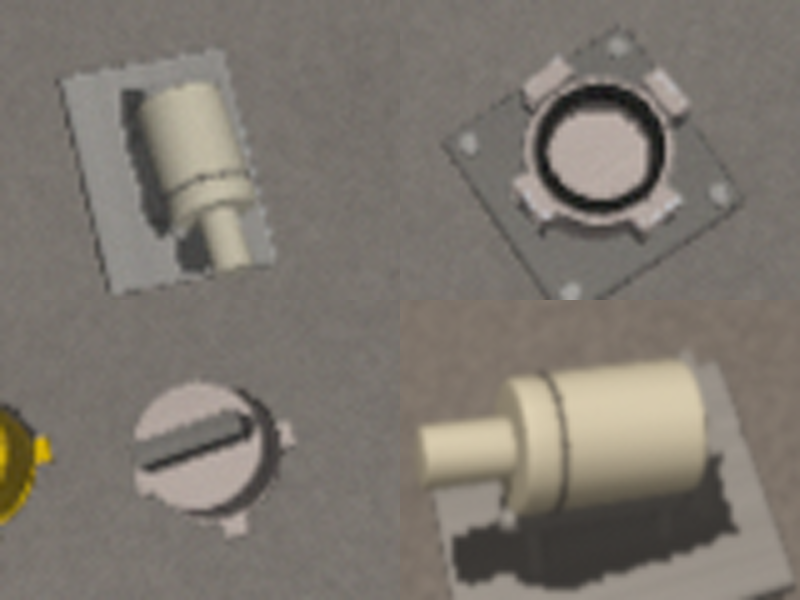

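The crops confirm the white pot with knob, knob end toward the robot. The four claws sit at about ±45° in the image (crop (548,80), (668,92), (658,205), (535,197)). The metal cap's handle runs (140,460)–(245,425), with tabs at (285,435) and (235,525). Next I measure these.

```bash
python3 - <<'E'
from h import *
T=lambda x,y,u0,v0:(u0+x/5,v0+y/5)
pr=lambda *a:print(*[np.round(x,4) if not isinstance(x,str) else x for x in a])
# shell claws (top centres z=.088)
cl=np.array([onz('top',*T(x,y,260,178),.088) for x,y in [(148,80),(268,92),(258,205),(135,197)]])
c=cl.mean(0);d=cl-c;pr('shell',c,np.degrees(np.arctan2(d[:,1],d[:,0])),np.linalg.norm(d[:,:2],axis=1))
f=np.array([onz('top',*T(x,y,260,178),.016) for x,y in [(200,150)]]);pr('floor',f)
# cap
s=cv2.imread('pics/s0.png');t=cv2.imread('pics/t0.png')
h=np.array([onz('top',*T(x,y-300,143,206),.09) for x,y in [(138,458),(248,420)]]);dd=h[1]-h[0];pr('handle',h,np.degrees(np.arctan2(dd[1],dd[0])))
tb=np.array([onz('top',*T(x,y-300,143,206),.005) for x,y in [(287,435),(235,527)]]);pr('tabs',tb)
pr('captop',onz('top',*T(192,446-300,143,206),.059))
for x in tb:
  pr('tabang',np.degrees(np.arctan2(*(x-h.mean(0))[1::-1])))
# pot axis: mask both views, PCA planes
def mask(im,box):
    hsv=cv2.cvtColor(im,cv2.COLOR_BGR2HSV);m=np.zeros(im.shape[:2],np.uint8);x,y,w,hh=box
    k=cv2.inRange(hsv,(18,25,80),(40,255,255));m[y:y+hh,x:x+w]=k[y:y+hh,x:x+w];return m
for n,im,b in(('top',t,(385,218,50,55)),('side',s,(212,350,90,60))):
    m=mask(im,b);cs=max(cv2.findContours(m,0,1)[0],key=cv2.contourArea);print(n,cv2.contourArea(cs),cv2.boundingRect(cs),cv2.minAreaRect(cs))
foot=[onz('top',*T(x,y,370,210),.008) for x,y in[(60,80),(222,50),(275,262),(112,293)]];pr('foot',np.array(foot))
fo=np.array(foot);a=(fo[2]+fo[3]-fo[0]-fo[1]);pr('footc',fo.mean(0),np.degrees(np.arctan2(a[1],a[0])))
# pot side view
S=lambda x,y:(215+(x-400)/4,345+(y-300)/4)
pr(onz('top',*T(235,265,370,210),.065+.069*.26),onz('side',*S(425,455),.083))
for z,(x,y) in ((.071,(215,200)),):pr(onz('top',*T(x,y,370,210),.10))
E
```

```text
shell [ 0.591  -0.0092  0.088 ] [  40.8692  -50.6185 -137.7178  130.0837] [0.0468 0.0471 0.0463 0.0483]
floor [[ 0.6017 -0.0119  0.016 ]]
handle [[0.4973 0.3442 0.09  ]
 [0.5194 0.2855 0.09  ]] -69.3809
tabs [[0.5237 0.2775 0.005 ]
 [0.4694 0.3049 0.005 ]]
captop [0.5087 0.3215 0.059 ]
tabang -67.7276
tabang -165.6657
top 509.0 (398, 226, 23, 40) ((410.6500244140625, 245.9500274658203), (40.160926818847656, 17.0762996673584), 71.56505584716797)
side 2030.5 (218, 359, 75, 43) ((255.25001525878906, 379.7500305175781), (36.08536911010742, 75.8969497680664), 78.69007110595703)
foot [[ 0.5542 -0.2539  0.008 ]
 [ 0.574  -0.3501  0.008 ]
 [ 0.4498 -0.3762  0.008 ]
 [ 0.4302 -0.2809  0.008 ]]
footc [ 0.502  -0.3153  0.008 ] -167.9156
[ 0.4412 -0.3298  0.0829] [ 0.4405 -0.3294  0.083 ]
[ 0.4747 -0.315   0.1   ]
```

```bash
cat >> h.py <<'E'
from scipy.spatial.transform import Rotation as Ro
def pose(yaw,tilt=0.):
    """tool x at yaw(deg) level, z down, then tilted about tool y by tilt deg (z toward +x)"""
    c,s=np.cos(np.radians(yaw)),np.sin(np.radians(yaw))
    return np.array([[c,s,0],[s,-c,0],[0,0,-1.]])@Ro.from_euler('y',tilt,degrees=True).as_matrix()
def go(g,R,back=0.):
    """rows for grasp point g, orientation R, standing back along tool z"""
    s=sense();R0=np.array(s['tcp_rot']);p=np.array(g)+R[:,2]*(.019-back)
    print('slide',np.round(R0.T@(p-s['ee_pos'])*1000,1),'rot',np.round(Ro.from_matrix(R0.T@R).as_rotvec(),3))
def st():
    s=sense();R=np.array(s['tcp_rot']);print('t',round(s['time'],2),'grasp',np.round(np.array(s['ee_pos'])-.019*R[:,2],4),'z',np.round(R[:,2],3),'yaw',round(float(np.degrees(np.arctan2(R[1,0],R[0,0]))),1),'F',np.round(s['wrist_force'],1),'M',np.round(s['moment'],2),'w',round(s['gripper_width']*1000,1),'q',np.round(s['q'],2))
E
python3 -c "
from h import *
go([.4945,-.3175,.0676],pose(12.1,45),.1)"
```

```text
slide [ 342.1 -195.7   89.3] rot [-0.017  0.785  0.039]
```

```bash
python3 -m creep '{"slide":[[30,-17,8],[60,-34,16],[95,-54,25],[130,-74,34],[165,-94,43],[200,-114,52],[235,-134,61],[270,-154,70],[305,-175,80],[342,-196,89],[342,-196,89],[342,-196,89]],"rotation":[[0,0.08,0.004],[0,0.16,0.008],[0,0.24,0.012],[0,0.32,0.016],[0,0.4,0.02],[-0.01,0.48,0.024],[-0.01,0.56,0.028],[-0.015,0.64,0.032],[-0.017,0.72,0.036],[-0.017,0.785,0.039],[-0.017,0.785,0.039],[-0.017,0.785,0.039]],"grip":[80,80,80,80,80,80,80,80,80,80,80,80]}' 20
python3 -c "
from h import *
st();go([.4945,-.3175,.0676],pose(12.1,45),.0);im=snap('side','s1.png');im2=snap('top','t1.png')
cv2.imwrite('pics/c1.png',np.hstack([cv2.resize(im[200:420,140:380],(480,440)),cv2.resize(im2[190:310,340:420+20],(320,440))])[:,:,::-1])"
```

```text
time: 1.1
ee_pos: [0.4383, -0.3274, 0.1241]
tcp_rot: [[0.693, 0.211, 0.69], [0.148, -0.977, 0.151], [0.706, -0.003, -0.708]]
wrist_force: [-0.3, 0.1, -0.0]
gripper_width: 0.08
t 1.1 grasp [ 0.4252 -0.3303  0.1376] z [ 0.69   0.151 -0.708] yaw 12.0 F [-0.3  0.1 -0. ] M [-0.04  0.36 -0.01] w 80.0 q [-1.11  0.37  2.19  1.23  0.82 -0.75]
slide [ 0.5  2.4 99.3] rot [-0.003  0.001 -0.001]
```

View pics/c1.png

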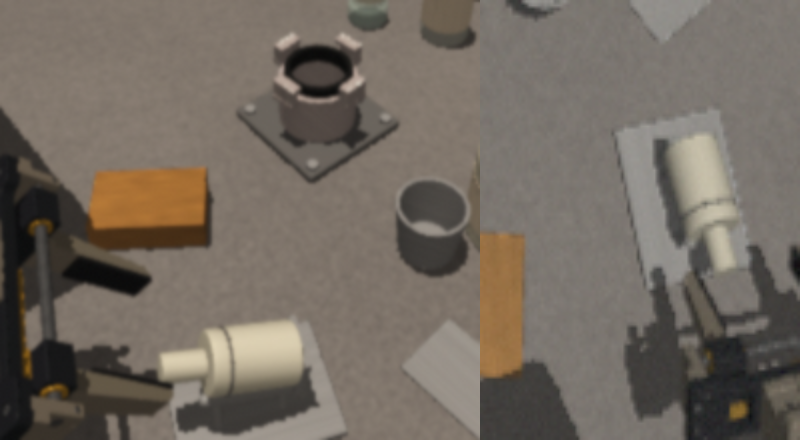

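The fingers straddle the knob end in both views (pot at crop (250,360), jaws at about (110,265) and (110,395)). I advance and grip.

```bash
python3 -m creep '{"slide":[[0,2,20],[0,2,40],[0,2,60],[0,2,80],[0,2,92],[0,2,99],[0,2,99],[0,2,99],[0,2,99],[0,2,99],[0,2,99],[0,2,99]],"rotation":[[0,0,0],[0,0,0],[0,0,0],[0,0,0],[0,0,0],[0,0,0],[0,0,0],[0,0,0],[0,0,0],[0,0,0],[0,0,0],[0,0,0]],"grip":[80,80,80,80,80,80,80,40,40,40,40,40]}' 25
python3 -c "
from h import *
st();go([.4945,-.3175,.15],pose(12.1,45),.0)"
```

```text
time: 2.2
ee_pos: [0.5067, -0.3149, 0.0562]
tcp_rot: [[0.69, 0.213, 0.692], [0.149, -0.977, 0.152], [0.708, -0.002, -0.706]]
wrist_force: [-8.9, 14.3, 10.8]
gripper_width: 0.0485
t 2.2 grasp [ 0.4935 -0.3178  0.0696] z [ 0.692  0.152 -0.706] yaw 12.2 F [-8.9 14.3 10.8] M [2.21 0.18 1.95] w 48.5 q [-0.96  0.54  2.16  1.48  0.72 -0.92]
slide [ 57.6  -0.2 -56.1] rot [-0.003 -0.001  0.001]
```

```bash
python3 -m creep '{"slide":[[10,0,-10],[20,0,-20],[30,0,-30],[40,0,-40],[50,0,-50],[60,0,-60],[68,0,-66],[68,0,-66]],"rotation":[[0,0,0],[0,0,0],[0,0,0],[0,0,0],[0,0,0],[0,0,0],[0,0,0],[0,0,0]],"grip":[40,40,40,40,40,40,40,40]}' 25
python3 -c "
from h import *
st();go([.38,-.36,.14],pose(12.1,-30),.0)"
```

```text
time: 2.87
ee_pos: [0.509, -0.3176, 0.1524]
tcp_rot: [[0.69, 0.21, 0.692], [0.151, -0.978, 0.146], [0.708, 0.004, -0.707]]
wrist_force: [0.3, -0.4, -1.1]
gripper_width: 0.0475
t 2.87 grasp [ 0.4959 -0.3203  0.1658] z [ 0.692  0.146 -0.707] yaw 12.3 F [ 0.3 -0.4 -1.1] M [-0.13  0.56  0.02] w 47.5 q [-0.96  0.34  2.13  1.24  0.76 -0.59]
slide [-122.6   14.3  -81.9] rot [ 4.00e-03 -1.31e+00  1.00e-03]
```

```bash
python3 -m creep '{"slide":[[-11,1,-7],[-22,2,-15],[-33,4,-22],[-44,5,-30],[-55,7,-37],[-66,8,-45],[-77,9,-52],[-88,11,-60],[-100,12,-67],[-112,13,-75],[-123,14,-82],[-123,14,-82]],"rotation":[[0,-0.12,0],[0,-0.24,0],[0,-0.36,0],[0,-0.48,0],[0,-0.6,0],[0,-0.72,0],[0,-0.84,0],[0,-0.96,0],[0,-1.08,0],[0,-1.2,0],[0,-1.31,0],[0,-1.31,0]],"grip":[40,40,40,40,40,40,40,40,40,40,40,40]}' 25
python3 -c "
from h import *
st();go([.38,-.36,.056],pose(12.1,-30),.0);im=snap('side','s2.png')
m=cv2.inRange(cv2.cvtColor(im,cv2.COLOR_RGB2HSV),(18,25,80),(40,255,255))
cv2.imwrite('pics/c2.png',cv2.resize(im[200:420,60:380],(800,550))[:,:,::-1])"
```

```text
time: 3.87
ee_pos: [0.3686, -0.3603, 0.1199]
tcp_rot: [[0.841, 0.211, -0.498], [0.182, -0.978, -0.106], [-0.509, -0.002, -0.861]]
wrist_force: [1.1, 0.5, -3.4]
gripper_width: 0.0473
t 3.87 grasp [ 0.3781 -0.3583  0.1362] z [-0.498 -0.106 -0.861] yaw 12.2 F [ 1.1  0.5 -3.4] M [ 0.15 -0.45  0.06] w 47.3 q [-0.53  0.53  1.72 -0.36  1.32  0.99]
slide [42.3  2.2 68.3] rot [-0.001  0.01   0.002]
```

View pics/c2.png

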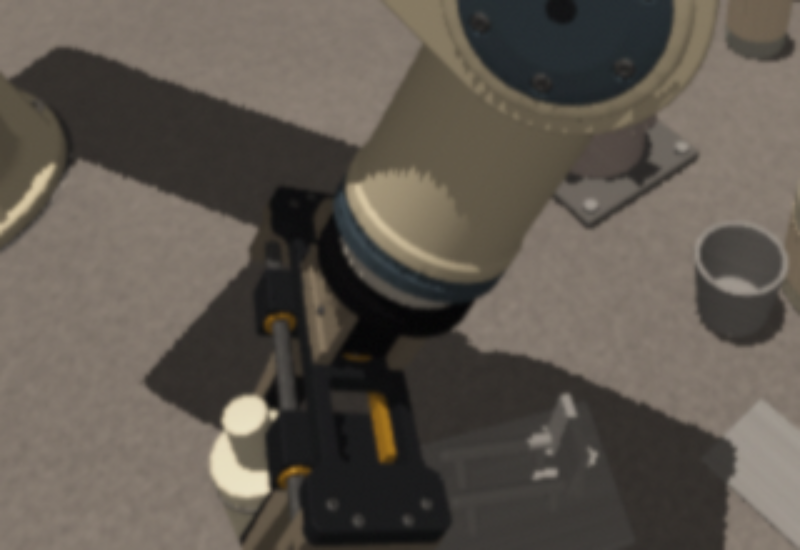

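The pot hangs upright in the jaws (knob at crop (247,412)) and is clear of the rack plate. I lower it in steps and feel for the counter.

```bash
python3 -m creep '{"slide":[[7,0,12],[14,0,24],[21,0,36],[28,0,47],[34,0,58],[38,0,65],[41,0,69],[41,0,69]],"rotation":[[0,0,0],[0,0,0],[0,0,0],[0,0,0],[0,0,0],[0,0,0],[0,0,0],[0,0,0]],"grip":[40,40,40,40,40,40,40,40]}' 25
python3 -m creep '{"slide":[[1,0,1.7],[1.5,0,2.6],[2,0,3.4],[2,0,3.4]],"rotation":[[0,0,0],[0,0,0],[0,0,0],[0,0,0]],"grip":[40,40,40,40]}' 25
python3 -m creep '{"slide":[[1,0,1.7],[1.5,0,2.6],[2,0,3.4],[2,0,3.4]],"rotation":[[0,0,0],[0,0,0],[0,0,0],[0,0,0]],"grip":[40,40,40,40]}' 25
python3 -c "
from h import *
st()"
```

```text
time: 4.58
ee_pos: [0.3703, -0.3606, 0.0401]
tcp_rot: [[0.846, 0.209, -0.491], [0.181, -0.978, -0.105], [-0.502, -0.0, -0.865]]
wrist_force: [-0.8, 0.9, -1.4]
gripper_width: 0.0475
time: 4.92
ee_pos: [0.3711, -0.3609, 0.0374]
tcp_rot: [[0.846, 0.21, -0.489], [0.181, -0.978, -0.106], [-0.501, 0.001, -0.866]]
wrist_force: [-0.2, 0.1, -1.4]
gripper_width: 0.0475
time: 5.25
ee_pos: [0.3708, -0.3607, 0.0331]
tcp_rot: [[0.846, 0.21, -0.49], [0.181, -0.978, -0.106], [-0.501, 0.001, -0.865]]
wrist_force: [1.2, -0.2, -2.2]
gripper_width: 0.0476
t 5.25 grasp [ 0.3801 -0.3587  0.0495] z [-0.49  -0.106 -0.865] yaw 12.1 F [ 1.2 -0.2 -2.2] M [ 0.08 -0.46  0.04] w 47.6 q [-0.54  0.65  1.75 -0.38  1.17  1.05]
```

```bash
python3 -m creep '{"slide":[[0.7,0,1.2],[1,0,1.7],[1,0,1.7]],"rotation":[[0,0,0],[0,0,0],[0,0,0]],"grip":[40,40,40]}' 25 | grep -E "force|ee"
python3 -m creep '{"slide":[[0.7,0,1.2],[1,0,1.7],[1,0,1.7]],"rotation":[[0,0,0],[0,0,0],[0,0,0]],"grip":[40,40,40]}' 25| grep -E "force|ee"
python3 -m creep '{"slide":[[0.5,0,0.8],[0.5,0,0.8],[0.5,0,0.8]],"rotation":[[0,0,0],[0,0,0],[0,0,0]],"grip":[40,40,40]}' 25| grep -E "force|ee"
```

```text
ee_pos: [0.3708, -0.3607, 0.0311]
wrist_force: [-0.4, 0.3, -1.9]
ee_pos: [0.3709, -0.3609, 0.0306]
wrist_force: [-0.4, 1.6, 10.4]
ee_pos: [0.3709, -0.361, 0.0304]
wrist_force: [-0.3, 3.2, 17.1]
```

```bash
python3 -m creep '{"slide":[[0,0,0],[0,0,0],[0,0,0],[0,0,0],[0,0,0],[0,0,0],[0,0,0],[0,0,0]],"rotation":[[0,0,0],[0,0,0],[0,0,0],[0,0,0],[0,0,0],[0,0,0],[0,0,0],[0,0,0]],"grip":[50,52,56,60,70,80,80,80]}' 25
python3 -m creep '{"slide":[[0,0,-8],[0,0,-20],[0,0,-40],[0,0,-60],[0,0,-80],[0,0,-100],[0,0,-120],[0,0,-120]],"rotation":[[0,0,0],[0,0,0],[0,0,0],[0,0,0],[0,0,0],[0,0,0],[0,0,0],[0,0,0]],"grip":[80,80,80,80,80,80,80,80]}' 25
python3 -c "
from h import *
st()
im=snap('side','s3.png');im2=snap('top','t3.png')
print(proj('side',[.379,-.359,.104]),proj('top',[.379,-.359,.104]),proj('side',[.379,-.359,0]))
u,v=map(int,proj('side',[.379,-.359,.05]));a,b=map(int,proj('top',[.379,-.359,.05]))
print(u,v,a,b)
v=min(v,360);print('crop origins',(u-50,v-60),(a-25,b-30))
cv2.imwrite('pics/c3.png',np.hstack([cv2.resize(im[v-60:v+60,u-50:u+50],(400,480)),cv2.resize(im2[b-30:b+30,a-25:a+25],(400,480))])[:,:,::-1])"
```

```text
time: 6.67
ee_pos: [0.3708, -0.3607, 0.0282]
tcp_rot: [[0.846, 0.21, -0.49], [0.181, -0.978, -0.106], [-0.501, 0.001, -0.865]]
wrist_force: [0.7, 0.0, -0.4]
gripper_width: 0.08
time: 7.33
ee_pos: [0.4335, -0.3487, 0.1362]
tcp_rot: [[0.849, 0.211, -0.484], [0.181, -0.977, -0.109], [-0.496, 0.005, -0.868]]
wrist_force: [-0.5, -0.8, 0.5]
gripper_width: 0.0798
t 7.33 grasp [ 0.4427 -0.3466  0.1527] z [-0.484 -0.109 -0.868] yaw 12.0 F [-0.5 -0.8  0.5] M [ 0.12 -0.26  0.06] w 79.8 q [-0.47  0.57  1.6  -0.33  1.4   1.01]
[173.11444809 400.24895531] [431.24369097 285.95845968] [185.2097157  433.46670485]
179 418 424 286
crop origins (129, 300) (399, 256)
```

View pics/c3.png

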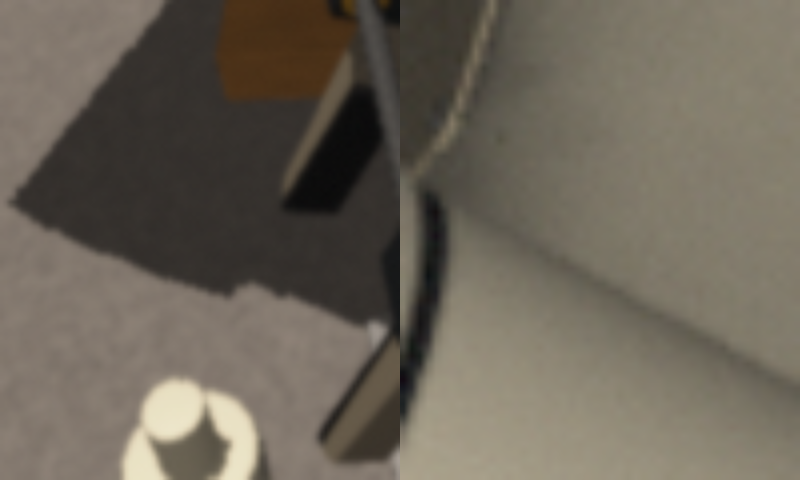

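The pot stands upright, knob top at crop (175,408), i.e. side pixel (172.8,402). The top view is blocked by the arm. Next I go above the knob with the tool vertical.

```bash
python3 -c "
from h import *
k=onz('side',172.8,402,.104);print(k)
go([k[0],k[1],.18],pose(12,0),0)"
```

```text
[ 0.37888962 -0.36138415  0.104     ]
slide [-60.1   2.2   2.3] rot [0.003 0.523 0.002]
```

```bash
python3 -m creep '{"slide":[[-6,0,-6],[-14,0,-6],[-24,1,-4],[-34,1,-2],[-46,2,0],[-60,2,2],[-60,2,2],[-60,2,2]],"rotation":[[0,0.1,0],[0,0.2,0],[0,0.3,0],[0,0.4,0],[0,0.5,0],[0,0.523,0.002],[0,0.523,0.002],[0,0.523,0.002]],"grip":[70,70,70,70,60,60,60,60]}' 20
python3 -c "
from h import *
st();go([.379,-.361,.094],pose(12,0),0)"
```

```text
time: 8.1
ee_pos: [0.377, -0.3612, 0.1602]
tcp_rot: [[0.979, 0.205, -0.003], [0.205, -0.979, -0.001], [-0.003, 0.001, -1.0]]
wrist_force: [0.2, 0.5, -0.8]
gripper_width: 0.0599
t 8.1 grasp [ 0.377  -0.3612  0.1792] z [-0.003 -0.001 -1.   ] yaw 11.9 F [ 0.2  0.5 -0.8] M [-0.03 -0.04  0.05] w 59.9 q [-0.77  0.26  1.9  -0.    0.98  0.6 ]
slide [ 2.3  0.1 85.2] rot [ 0.001  0.003 -0.003]
```

```bash
python3 -m creep '{"slide":[[2,0,18],[2,0,36],[2,0,54],[2,0,72],[2,0,80],[2,0,85],[2,0,85],[2,0,85],[2,0,85],[2,0,85],[2,0,85],[2,0,85]],"rotation":[[0,0.003,0],[0,0.003,0],[0,0.003,0],[0,0.003,0],[0,0.003,0],[0,0.003,0],[0,0.003,0],[0,0.003,0],[0,0.003,0],[0,0.003,0],[0,0.003,0],[0,0.003,0]],"grip":[60,60,60,60,60,60,15,15,15,15,15,15]}' 25
python3 -c "
from h import *
st()"
```

```text
time: 9.1
ee_pos: [0.3803, -0.361, 0.0761]
tcp_rot: [[0.978, 0.208, 0.002], [0.208, -0.978, -0.002], [0.002, 0.002, -1.0]]
wrist_force: [-0.2, 0.7, 0.0]
gripper_width: 0.022
t 9.1 grasp [ 0.3803 -0.361   0.0951] z [ 0.002 -0.002 -1.   ] yaw 12.0 F [-0.2  0.7  0. ] M [0.19 0.03 0.01] w 22.0 q [-0.76  0.38  1.96  0.    0.8   0.6 ]
```

```bash
python3 -m creep '{"slide":[[0,0,-20],[0,0,-45],[0,0,-75],[0,0,-105],[0,0,-130],[0,0,-130]],"rotation":[[0,0,0],[0,0,0],[0,0,0],[0,0,0],[0,0,0],[0,0,0]],"grip":[15,15,15,15,15,15]}' 25
python3 -c "
from h import *
st();go([.591,-.0092,.225],pose(-4,0),0)"
```

```text
time: 9.6
ee_pos: [0.3819, -0.3626, 0.2106]
tcp_rot: [[0.978, 0.208, 0.007], [0.208, -0.978, -0.006], [0.006, 0.008, -1.0]]
wrist_force: [1.2, -1.4, -2.0]
gripper_width: 0.0214
t 9.6 grasp [ 0.3818 -0.3625  0.2296] z [ 0.007 -0.006 -1.   ] yaw 12.0 F [ 1.2 -1.4 -2. ] M [-0.07  0.01 -0.02] w 21.4 q [-0.76  0.2   1.85  0.    1.08  0.6 ]
slide [ 277.9 -302.3    3.8] rot [ 0.007 -0.007  0.279]
```

```bash
python3 -m creep '{"slide":[[22,-24,0],[48,-52,0],[75,-82,1],[102,-111,1],[130,-141,1],[157,-170,1],[184,-200,2],[211,-229,2],[238,-259,3],[260,-283,3],[278,-302,4],[278,-302,4]],"rotation":[[0,0,0.03],[0,0,0.06],[0,0,0.09],[0,0,0.12],[0,0,0.15],[0,0,0.18],[0,0,0.21],[0,0,0.24],[0,0,0.26],[0,0,0.279],[0,0,0.279],[0,0,0.279]],"grip":[15,15,15,15,15,15,15,15,15,15,15,15]}' 25
python3 -c "
from h import *
st();im=snap('side','s4.png')
u,v=map(int,proj('side',[.591,-.0092,.13]));print('org',u-50,v-60)
for z in (.082,.13,.2):print(z,proj('side',[.591,-.0092,z]))
cv2.imwrite('pics/c4.png',cv2.resize(im[v-60:v+60,u-50:u+50],(500,600))[:,:,::-1])"
```

```text
time: 10.6
ee_pos: [0.5907, -0.0035, 0.2]
tcp_rot: [[0.998, -0.067, 0.001], [-0.067, -0.998, 0.0], [0.001, -0.001, -1.0]]
wrist_force: [-0.2, 0.6, -2.4]
gripper_width: 0.0213
t 10.6 grasp [ 0.5907 -0.0035  0.219 ] z [ 0.001  0.    -1.   ] yaw -3.8 F [-0.2  0.6 -2.4] M [0.02 0.   0.03] w 21.3 q [-0.01  0.31  1.72  0.    1.1   1.63]
org 249 155
0.082 [298.97235959 232.98978111]
0.13 [299.53487592 215.18225754]
0.2 [300.43573281 186.66392061]
```

View pics/c4.png

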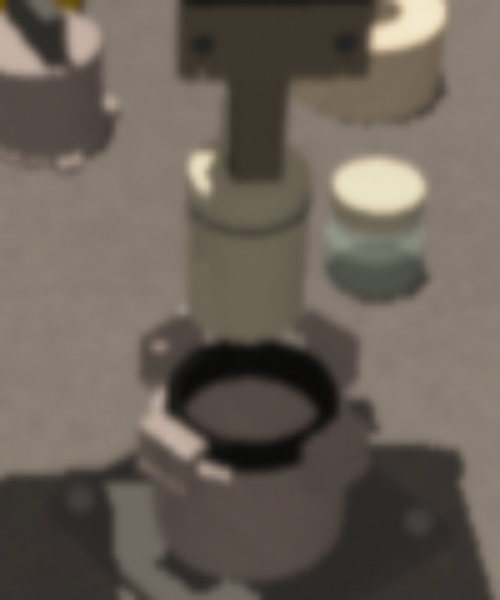

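The pot hangs over the shell: body centre at crop x=247, shell ring centre at x=252. The pot is about 3–4 mm off toward −x, so I correct, descend partly and watch the forces.

```bash
python3 -c "
from h import *
st();go([.5945,-.011,.16],pose(-4,0),0);print(onz('side',299.4,233.5,.085))
c=np.array([onz('side',*p,.088) for p in [(283.5,224),(314.5,223.5),(316,244),(283,245)]]);print(c.mean(0))"

```

```text
t 10.65 grasp [ 0.5893 -0.0054  0.2189] z [-0.    -0.001 -1.   ] yaw -3.8 F [-1.2 -0.  -1.2] M [-0.02 -0.01 -0.01] w 21.4 q [-0.01  0.31  1.73 -0.    1.1   1.63]
slide [ 5.5  5.1 58.9] rot [ 0.001 -0.     0.003]
[ 0.59124308 -0.01424841  0.085     ]
[ 0.5903665  -0.01854476  0.088     ]
```

```bash
python3 -m creep '{"slide":[[3,3,0],[5,6,0],[5,6,10],[5,6,20],[5,6,30],[5,6,35],[5,6,40],[5,6,45],[5,6,50],[5,6,50]],"rotation":[[0,0,0],[0,0,0],[0,0,0],[0,0,0],[0,0,0],[0,0,0],[0,0,0],[0,0,0],[0,0,0],[0,0,0]],"grip":[15,15,15,15,15,15,15,15,15,15]}' 25
python3 -c "
from h import *
st();im=snap('side','s5.png')
cv2.imwrite('pics/c5.png',cv2.resize(im[155:275,249:349],(500,600))[:,:,::-1])"
```

```text
time: 11.48
ee_pos: [0.5933, -0.0138, 0.1504]
tcp_rot: [[0.998, -0.069, 0.0], [-0.069, -0.998, -0.001], [0.0, 0.001, -1.0]]
wrist_force: [-0.2, 0.4, -3.0]
gripper_width: 0.0219
t 11.48 grasp [ 0.5933 -0.0138  0.1694] z [ 0.    -0.001 -1.   ] yaw -4.0 F [-0.2  0.4 -3. ] M [ 0.05 -0.    0.02] w 21.9 q [-0.03  0.37  1.76 -0.    1.01  1.62]
```

View pics/c5.png

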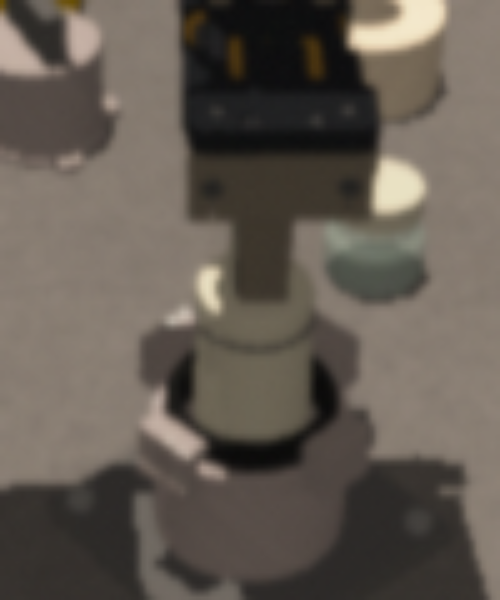

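Centred left–right (pot 253, ring 252) and already inside the ring. I descend further with a small −y correction.

```bash
python3 -m creep '{"slide":[[0,1,6],[0,1,12],[0,1,18],[0,1,24],[0,1,30],[0,1,36],[0,1,42],[0,1,48],[0,1,52],[0,1,52]],"rotation":[[0,0,0],[0,0,0],[0,0,0],[0,0,0],[0,0,0],[0,0,0],[0,0,0],[0,0,0],[0,0,0],[0,0,0]],"grip":[15,15,15,15,15,15,15,15,15,15]}' 25 | grep -E "ee|force"
python3 -m creep '{"slide":[[0,0,1],[0,0,2],[0,0,3],[0,0,3]],"rotation":[[0,0,0],[0,0,0],[0,0,0],[0,0,0]],"grip":[15,15,15,15]}' 25 | grep -E "ee|force"
python3 -m creep '{"slide":[[0,0,1],[0,0,2],[0,0,2]],"rotation":[[0,0,0],[0,0,0],[0,0,0]],"grip":[15,15,15]}' 25 | grep -E "ee|force"
```

```text
ee_pos: [0.5935, -0.0142, 0.0984]
wrist_force: [-0.5, 6.8, 1.4]
ee_pos: [0.5937, -0.0141, 0.096]
wrist_force: [-0.7, 7.3, 1.6]
ee_pos: [0.5937, -0.0141, 0.0941]
wrist_force: [-0.4, 7.9, 1.2]
```

```bash
python3 -m creep '{"slide":[[0,-2,0],[0,-4,0],[0,-5,0],[0,-5,0]],"rotation":[[0,0,0],[0,0,0],[0,0,0],[0,0,0]],"grip":[15,15,15,15]}' 25 | grep -E "ee|force"
python3 -m creep '{"slide":[[0,0,1],[0,0,1.5],[0,0,1.5]],"rotation":[[0,0,0],[0,0,0],[0,0,0]],"grip":[15,15,15]}' 25 | grep -E "ee|force"
python3 -m creep '{"slide":[[0,0,1],[0,0,1.5],[0,0,1.5]],"rotation":[[0,0,0],[0,0,0],[0,0,0]],"grip":[15,15,15]}' 25 | grep -E "ee|force"
```

```text
ee_pos: [0.594, -0.01, 0.0941]
wrist_force: [0.7, -1.4, -2.3]
ee_pos: [0.594, -0.0101, 0.0927]
wrist_force: [-0.5, 0.4, -1.1]
ee_pos: [0.5944, -0.01, 0.092]
wrist_force: [-1.2, 0.4, 4.1]
```

```bash
python3 -m creep '{"slide":[[0,0,0],[0,0,0],[0,0,0],[0,0,0],[0,0,0],[0,0,-12],[0,0,-30],[0,0,-60],[0,0,-95],[0,0,-135],[0,0,-140],[0,0,-140]],"rotation":[[0,0,0],[0,0,0],[0,0,0],[0,0,0],[0,0,0],[0,0,0],[0,0,0],[0,0,0],[0,0,0],[0,0,0],[0,0,0],[0,0,0]],"grip":[26,32,38,40,40,40,40,40,40,40,40,40]}' 25
python3 -c "
from h import *
st();go([.509,.318,.20],pose(20.6,0),0)
im=snap('side','s6.png')
a=cv2.resize(im[155:275,249:349],(400,480));b=cv2.resize(im[130:210,215:295],(400,400));b=cv2.copyMakeBorder(b,0,80,0,0,0)
cv2.imwrite('pics/c6.png',np.hstack([a,b])[:,:,::-1])"
```

```text
time: 14.78
ee_pos: [0.5959, -0.0099, 0.2356]
tcp_rot: [[0.998, -0.07, 0.008], [-0.07, -0.998, -0.001], [0.008, 0.001, -1.0]]
wrist_force: [0.7, 0.1, -0.2]
gripper_width: 0.04
t 14.78 grasp [ 0.5958 -0.0098  0.2546] z [ 0.008 -0.001 -1.   ] yaw -4.0 F [ 0.7  0.1 -0.2] M [-0.01  0.02  0.02] w 40.0 q [-0.02  0.28  1.68 -0.    1.17  1.62]
slide [-109.9 -321.    53.5] rot [ 0.002 -0.008 -0.429]
```

View pics/c6.png

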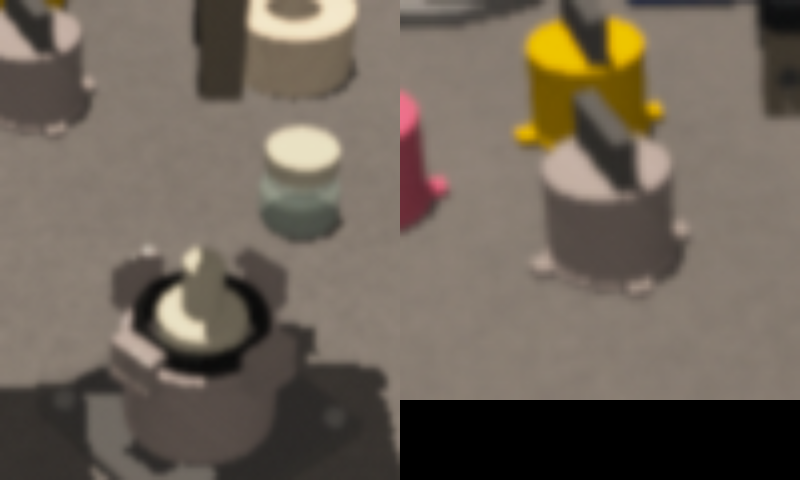

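The pot stands centred in the shell (crop (203,315)). The metal cap is seen clear in front of the yellow one: top centre at right crop (205,165), tabs at (142,265), (240,287) and (280,230).

```bash
python3 -c "
from h import *
S=lambda x,y:(215+x/5,130+y/5)
print('top c',onz('side',*S(206,165),.059))
t=np.array([onz('side',*S(*p),.0025) for p in [(240,286),(142,265),(283,230)]]);print('tabs',t,'c',(t[1]+t[2])/2)
h=np.array([onz('side',*S(*p),.09) for p in [(192,95),(228,142)]]);print('bar',h,np.degrees(np.arctan2(*(h[1]-h[0])[1::-1])))
d=t[2]-t[1];print(np.degrees(np.arctan2(d[1],d[0])),np.linalg.norm(d))
go([.509,.318,.20],pose(110.6,0),0)
"
```

```text
top c [0.5103872  0.31681485 0.059     ]
tabs [[0.52563323 0.27992263 0.0025    ]
 [0.47141411 0.30543698 0.0025    ]
 [0.55293003 0.33432361 0.0025    ]] c [0.51217207 0.31988029 0.0025    ]
bar [[0.50477125 0.3399831  0.09      ]
 [0.52254664 0.28801733 0.09      ]] -71.1162492325707
19.5126947232765 0.08648284163317423
slide [-108.3 -321.1   51.5] rot [ 0.005 -0.002 -2.   ]
```

```bash
python3 -m creep '{"slide":[[-8,-26,0],[-16,-52,0],[-25,-78,0],[-34,-104,0],[-43,-130,0],[-52,-156,0],[-61,-182,0],[-70,-208,5],[-78,-234,10],[-86,-260,15],[-96,-290,20],[-106,-321,20]],"rotation":[[0,0,-0.12],[0,0,-0.24],[0,0,-0.36],[0,0,-0.48],[0,0,-0.6],[0,0,-0.72],[0,0,-0.84],[0,0,-0.96],[0,0,-1.08],[0,0,-1.2],[0,0,-1.32],[0,0,-1.44]],"grip":[60,60,60,60,60,60,60,60,60,60,60,60]}' 25
python3 -c "
from h import *
st();go([.511,.318,.16],pose(109.8,0),0)"
```

```text
time: 15.83
ee_pos: [0.5085, 0.3179, 0.2081]
tcp_rot: [[0.194, 0.981, -0.003], [0.981, -0.194, -0.004], [-0.004, -0.002, -1.0]]
wrist_force: [0.4, 0.8, 0.6]
gripper_width: 0.0602
t 15.83 grasp [0.5085 0.318  0.2271] z [-0.003 -0.004 -1.   ] yaw 78.8 F [0.4 0.8 0.6] M [-0.06 -0.07  0.01] w 60.2 q [ 0.56  0.32  1.69 -0.    1.13  0.75]
slide [ 0.8  2.6 67.1] rot [-0.003  0.003 -0.54 ]
```

```bash
python3 -m creep '{"slide":[[1,2.5,14],[1,2.5,28],[1,2.5,42],[1,2.5,56],[1,2.5,67],[1,2.5,67]],"rotation":[[0,0,-0.12],[0,0,-0.24],[0,0,-0.36],[0,0,-0.48],[0,0,-0.54],[0,0,-0.54]],"grip":[60,60,60,60,50,50]}' 25
python3 -c "
from h import *
st();go([.511,.318,.083],pose(109.8,0),0)"
```

```text
time: 16.33
ee_pos: [0.5107, 0.3167, 0.1399]
tcp_rot: [[-0.336, 0.942, -0.004], [0.942, 0.336, -0.005], [-0.003, -0.006, -1.0]]
wrist_force: [-0.8, -0.7, -0.7]
gripper_width: 0.0506
t 16.33 grasp [0.5108 0.3168 0.1589] z [-0.004 -0.005 -1.   ] yaw 109.6 F [-0.8 -0.7 -0.7] M [ 0.02 -0.07  0.05] w 50.6 q [ 0.55  0.4   1.75 -0.    1.    0.21]
slide [ 1.4  1.1 75.9] rot [-0.006  0.003 -0.003]
```

```bash
python3 -m creep '{"slide":[[1,0.5,15],[1,0.5,30],[1,0.5,45],[1,0.5,60],[1,0.5,70],[1,0.5,76],[1,0.5,76],[1,0.5,76],[1,0.5,76],[1,0.5,76],[1,0.5,76],[1,0.5,76]],"rotation":[[0,0,0],[0,0,0],[0,0,0],[0,0,0],[0,0,0],[0,0,0],[0,0,0],[0,0,0],[0,0,0],[0,0,0],[0,0,0],[0,0,0]],"grip":[50,50,50,50,50,50,50,8,8,8,8,8]}' 40
python3 -c "
from h import *
st()"
```

```text
time: 17.33
ee_pos: [0.5138, 0.3194, 0.0686]
tcp_rot: [[-0.333, 0.943, 0.002], [0.943, 0.333, -0.001], [-0.001, 0.002, -1.0]]
wrist_force: [-0.3, -0.1, -0.2]
gripper_width: 0.0189
t 17.33 grasp [0.5138 0.3194 0.0876] z [ 0.002 -0.001 -1.   ] yaw 109.5 F [-0.3 -0.1 -0.2] M [ 0.01 -0.07  0.03] w 18.9 q [ 0.55  0.49  1.79 -0.    0.86  0.22]
```

```bash
python3 -m creep '{"slide":[[0,0,1],[0,0,2],[0,0,2],[0,0,2],[0,0,2],[0,0,2]],"rotation":[[0,0,0],[0,0,0],[0,0,0],[0,0,0],[0,0,0],[0,0,0]],"grip":[8,8,8,8,8,8]}' 40
python3 -m creep '{"slide":[[0,0,-6],[0,0,-20],[0,0,-40],[0,0,-60],[0,0,-90],[0,0,-120],[0,0,-140],[0,0,-140]],"rotation":[[0,0,0],[0,0,0],[0,0,0],[0,0,0],[0,0,0],[0,0,0],[0,0,0],[0,0,0]],"grip":[8,8,8,8,8,8,8,8]}' 40
python3 -c "
from h import *
st();go([.592,-.0095,.215],pose(85.5,0),0)"
```

```text
time: 17.83
ee_pos: [0.5136, 0.3194, 0.0677]
tcp_rot: [[-0.333, 0.943, 0.002], [0.943, 0.333, -0.001], [-0.001, 0.001, -1.0]]
wrist_force: [-4.9, -1.7, 16.4]
gripper_width: 0.0138
time: 18.5
ee_pos: [0.5155, 0.3206, 0.2106]
tcp_rot: [[-0.333, 0.943, 0.007], [0.943, 0.333, 0.003], [0.0, 0.008, -1.0]]
wrist_force: [-0.1, 0.2, -1.7]
gripper_width: 0.0137
t 18.5 grasp [0.5153 0.3206 0.2296] z [ 0.007  0.003 -1.   ] yaw 109.5 F [-0.1  0.2 -1.7] M [-0.02 -0.18 -0.04] w 13.7 q [ 0.55  0.32  1.68 -0.    1.13  0.22]
slide [-336.8  -37.9   14.3] rot [ 0.008 -0.002  0.418]
```

```bash
python3 -m creep '{"slide":[[-25,-3,-4],[-55,-6,-8],[-90,-10,-8],[-125,-14,-8],[-160,-18,-8],[-195,-22,-8],[-230,-26,-8],[-265,-30,-8],[-295,-33,-8],[-320,-36,-6],[-337,-38,0],[-337,-38,0]],"rotation":[[0,0,0.03],[0,0,0.06],[0,0,0.1],[0,0,0.14],[0,0,0.18],[0,0,0.22],[0,0,0.26],[0,0,0.3],[0,0,0.34],[0,0,0.38],[0,0,0.418],[0,0,0.418]],"grip":[8,8,8,8,8,8,8,8,8,8,8,8]}' 40
python3 -c "
from h import *
im=snap('side','s7.png');st();go([.592,-.0095,.215],pose(85.5,0),0)
cv2.imwrite('pics/c7.png',cv2.resize(im[145:275,240:360],(554,600))[:,:,::-1])"
```

```text
time: 19.5
ee_pos: [0.5891, -0.0142, 0.2039]
tcp_rot: [[0.083, 0.997, -0.001], [0.997, -0.083, -0.002], [-0.002, -0.001, -1.0]]
wrist_force: [-0.4, 0.1, -1.3]
gripper_width: 0.0137
t 19.55 grasp [ 0.5889 -0.0125  0.2234] z [-0.002 -0.001 -1.   ] yaw 85.4 F [ 0.   0.9 -2.2] M [-0.08 -0.1  -0.02] w 13.2 q [-0.02  0.31  1.72 -0.    1.11  0.06]
slide [3.3 2.9 8.4] rot [-0.001  0.001 -0.002]
```

View pics/c7.png

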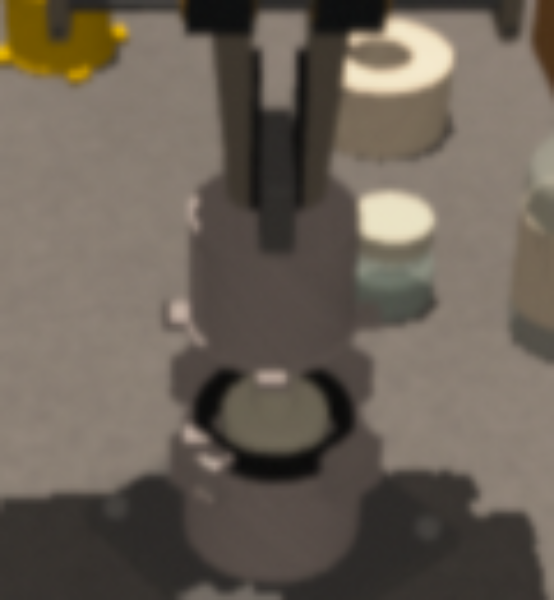

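The cap's front tab (crop (271,378)) points midway between the two front claws (about 205 and 350), so the angle is right. I shift 3 mm in x and y and descend.

```bash
python3 -m creep '{"slide":[[3,3,5],[3,3,13],[3,3,21],[3,3,29],[3,3,36],[3,3,40],[3,3,40]],"rotation":[[0,0,0],[0,0,0],[0,0,0],[0,0,0],[0,0,0],[0,0,0],[0,0,0]],"grip":[8,8,8,8,8,8,8]}' 40 | grep -E "ee|force"
python3 -m creep '{"slide":[[0,0,2],[0,0,4],[0,0,6],[0,0,6]],"rotation":[[0,0,0],[0,0,0],[0,0,0],[0,0,0]],"grip":[8,8,8,8]}' 40 | grep -E "ee|force"
python3 -m creep '{"slide":[[0,0,1],[0,0,2],[0,0,3],[0,0,3]],"rotation":[[0,0,0],[0,0,0],[0,0,0],[0,0,0]],"grip":[8,8,8,8]}' 40 | grep -E "ee|force"
```

```text
ee_pos: [0.5922, -0.008, 0.1651]
wrist_force: [-0.0, 0.2, -1.8]
ee_pos: [0.593, -0.0084, 0.1603]
wrist_force: [0.7, -0.3, -2.6]
ee_pos: [0.593, -0.0084, 0.1573]
wrist_force: [-0.8, -0.2, -1.9]
```

```bash
for i in 1 2 3 ; do python3 -m creep '{"slide":[[0,0,1],[0,0,2],[0,0,2]],"rotation":[[0,0,0],[0,0,0],[0,0,0]],"grip":[8,8,8]}' 40 | grep -E "ee|force"; done
```

```text
ee_pos: [0.5929, -0.0084, 0.1552]
wrist_force: [-0.4, -0.1, -0.8]
ee_pos: [0.5929, -0.0084, 0.1532]
wrist_force: [-0.3, 0.1, -3.1]
ee_pos: [0.5929, -0.0083, 0.1512]
wrist_force: [-0.1, 0.8, -1.7]
```

```bash
for i in 1 2 3 4; do python3 -m creep '{"slide":[[0,0,1],[0,0,2],[0,0,2]],"rotation":[[0,0,0],[0,0,0],[0,0,0]],"grip":[8,8,8]}' 40 | grep -E "ee|force"; done
```

```text
ee_pos: [0.5932, -0.0083, 0.1495]
wrist_force: [-1.5, -0.0, 1.6]
ee_pos: [0.5932, -0.0083, 0.1476]
wrist_force: [-1.1, 0.5, 2.0]
ee_pos: [0.5932, -0.0083, 0.1455]
wrist_force: [-1.0, 0.9, 3.8]
ee_pos: [0.5932, -0.0083, 0.1435]
wrist_force: [-1.5, 1.5, 6.5]
```

The cap is seated and the seal is yielding as specified (6.5 N at about 6.5 mm). I press 2 mm more and turn clockwise, watching the moment.

```bash
python3 -m creep '{"slide":[[0,0,1],[0,0,2],[0,0,2],[0,0,2],[0,0,2],[0,0,2],[0,0,2],[0,0,2],[0,0,2],[0,0,2],[0,0,2],[0,0,2]],"rotation":[[0,0,0],[0,0,0],[0,0,0.06],[0,0,0.12],[0,0,0.18],[0,0,0.24],[0,0,0.3],[0,0,0.36],[0,0,0.42],[0,0,0.48],[0,0,0.54],[0,0,0.54]],"grip":[8,8,8,8,8,8,8,8,8,8,8,8]}' 50 | grep -E "ee|force"
python3 -c "
from h import *
st()"
python3 -m creep '{"slide":[[0,0,0],[0,0,0],[0,0,0],[0,0,0],[0,0,0],[0,0,0],[0,0,0]],"rotation":[[0,0,0.05],[0,0,0.1],[0,0,0.15],[0,0,0.2],[0,0,0.25],[0,0,0.3],[0,0,0.3]],"grip":[8,8,8,8,8,8,8]}' 50 | grep -E "ee|force"
python3 -c "
from h import *
st()"
```

```text
ee_pos: [0.5933, -0.0086, 0.1419]
wrist_force: [-1.9, -0.5, 7.2]
t 23.55 grasp [ 0.5933 -0.0086  0.1609] z [ 0.002 -0.002 -1.   ] yaw 54.4 F [-1.9 -0.5  7.2] M [-0.24  0.39  0.03] w 13.5 q [-0.02  0.38  1.77 -0.    0.99  0.61]
ee_pos: [0.5927, -0.0088, 0.1417]
wrist_force: [-2.6, -1.0, 7.9]
t 24.13 grasp [ 0.5926 -0.0088  0.1607] z [ 0.001 -0.002 -1.   ] yaw 37.3 F [-2.6 -1.   7.9] M [-0.24  0.79  0.76] w 13.7 q [-0.02  0.38  1.77 -0.    0.99  0.91]
```

```bash
for i in 1 2 3 4; do python3 -m creep '{"slide":[[0,0,0],[0,0,0],[0,0,0]],"rotation":[[0,0,0.04],[0,0,0.08],[0,0,0.08]],"grip":[8,8,8]}' 50 | grep -E "force"
python3 -c "
from h import *
s=sense();R=np.array(s['tcp_rot']);print(round(float(np.degrees(np.arctan2(R[1,0],R[0,0]))),1),np.round(s['moment'],2),s['ee_pos'][2].__round__(4))"; done
```

```text
wrist_force: [-4.9, -0.8, 6.8]
32.8 [-0.23  0.9   1.35] 0.1416
wrist_force: [-6.1, 0.5, 9.0]
28.2 [0.   1.07 1.41] 0.1416
wrist_force: [-3.9, 1.7, 8.7]
23.7 [0.35 0.86 1.56] 0.1416
wrist_force: [-5.3, 1.3, 8.4]
19.1 [0.39 0.88 2.21] 0.1416
```

```bash
for i in 1 2; do python3 -m creep '{"slide":[[0,0,0],[0,0,0],[0,0,0]],"rotation":[[0,0,0.03],[0,0,0.05],[0,0,0.05]],"grip":[8,8,8]}' 50 | grep -E "force|width"
python3 -c "
from h import *
s=sense();R=np.array(s['tcp_rot']);print(round(float(np.degrees(np.arctan2(R[1,0],R[0,0]))),1),np.round(s['moment'],2),s['ee_pos'][2].__round__(4))"; done
```

```text
wrist_force: [-3.9, 3.1, 7.0]
gripper_width: 0.0191
16.3 [0.66 0.65 2.29] 0.1417
wrist_force: [-3.3, 2.3, 8.0]
gripper_width: 0.0193
13.5 [0.67 0.72 2.8 ] 0.1417
```

```bash
python3 -c "
from h import *
im=snap('side','s8.png')
cv2.imwrite('pics/c8.png',cv2.resize(im[165:275,245:355],(600,600),interpolation=cv2.INTER_CUBIC)[:,:,::-1])"
```

```text
(no output)
```

View pics/c8.png

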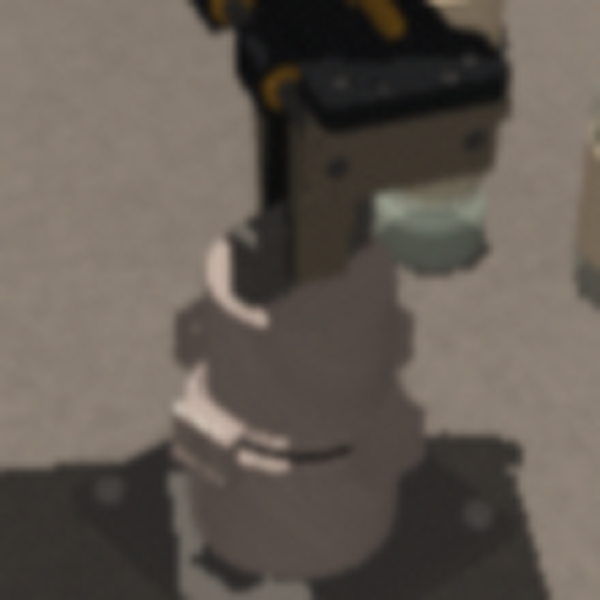

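The cap sits down between the claws and they haven't moved. The jaw opening grew to 19 mm, so the bar has twisted about 14° in the pads, probably against the end stop. I turn the jaws back to find the bar's true angle, then press the stop again with a firmer grip.

```bash
for i in 1 2 3; do python3 -m creep '{"slide":[[0,0,0],[0,0,0],[0,0,0]],"rotation":[[0,0,-0.05],[0,0,-0.1],[0,0,-0.1]],"grip":[8,8,8]}' 50 >/dev/null
python3 -c "
from h import *
s=sense();R=np.array(s['tcp_rot']);print(round(float(np.degrees(np.arctan2(R[1,0],R[0,0]))),1),np.round(s['moment'],2),np.round(s['wrist_force'],1),s['ee_pos'][2].__round__(4),round(s['gripper_width'],4))"; done
```

```text
19.4 [0.53 0.6  1.82] [-4.   2.6  8.1] 0.1417 0.0178
25.1 [0.49 0.63 1.09] [-3.9  2.4  7.8] 0.1416 0.0165
30.7 [0.52 0.66 0.41] [-3.5  2.5  7.7] 0.1416 0.0154
```

Jaw opening and moment change in proportion to angle, so the bar was never slipping; it sits at about 38° (some 47° clockwise) against a hard stop. Now I let the cap rise gently, still biased clockwise, and test that the claws hold it.

```bash
cat > r.py <<'E'
from h import *
s=sense();R=np.array(s['tcp_rot']);print(round(float(np.degrees(np.arctan2(R[1,0],R[0,0]))),1),np.round(s['moment'],2),np.round(s['wrist_force'],1),s['ee_pos'][2].__round__(4),round(s['gripper_width'],4))
E
python3 -m creep '{"slide":[[0,0,-1],[0,0,-2],[0,0,-3],[0,0,-4],[0,0,-4]],"rotation":[[0,0,0],[0,0,0],[0,0,0],[0,0,0],[0,0,0]],"grip":[8,8,8,8,8]}' 50 >/dev/null; python3 r.py
for i in 1 2 3; do python3 -m creep '{"slide":[[0,0,-1],[0,0,-1],[0,0,-1]],"rotation":[[0,0,0],[0,0,0],[0,0,0]],"grip":[8,8,8]}' 50 >/dev/null;python3 r.py; done
```

```text
30.5 [0.94 0.54 0.44] [-2.1  4.4  0.8] 0.1453 0.015
30.5 [1.02 0.46 0.44] [-2.1  5.4 -0. ] 0.1464 0.0148
30.5 [1.08 0.43 0.43] [-2.4  6.6 -2.9] 0.1468 0.015
30.5 [1.13 0.14 0.47] [-1.2  6.1 -9.5] 0.147 0.0152
```

The claws hold: pulling up at 3 mm seal travel gives −9.5 N with no motion. I relax the lift and the twist, then release.

```bash
python3 -m creep '{"slide":[[0,0,1.5],[0,0,1.5],[0,0,1.5],[0,0,1.5]],"rotation":[[0,0,0],[0,0,-0.05],[0,0,-0.07],[0,0,-0.07]],"grip":[8,8,8,8]}' 50 >/dev/null; python3 r.py
python3 -m creep '{"slide":[[0,0,0],[0,0,0],[0,0,0],[0,0,0],[0,0,0],[0,0,-10],[0,0,-25],[0,0,-50],[0,0,-80],[0,0,-110],[0,0,-110]],"rotation":[[0,0,0],[0,0,0],[0,0,0],[0,0,0],[0,0,0],[0,0,0],[0,0,0],[0,0,0],[0,0,0],[0,0,0],[0,0,0]],"grip":[16,20,26,34,44,50,50,50,50,50,50]}' 20; python3 r.py
python3 -m creep '{"slide":[[-30,0,0],[-60,0,0],[-90,0,0],[-120,0,0],[-150,0,0],[-180,0,0],[-210,0,0],[-210,0,0]],"rotation":[[0,0,0],[0,0,0],[0,0,0],[0,0,0],[0,0,0],[0,0,0],[0,0,0],[0,0,0]],"grip":[50,50,50,50,50,50,50,50]}' 20
python3 -c "
from h import *
im=snap('side','s9.png');t=snap('top','t9.png')
a=cv2.resize(im[170:270,250:350],(400,400),interpolation=cv2.INTER_CUBIC);b=cv2.resize(t[178:238,270:330],(400,400),interpolation=cv2.INTER_CUBIC)
f=cv2.resize(t,(280,210));g=cv2.resize(im,(280,210))
cv2.imwrite('pics/c9.png',np.vstack([np.hstack([a,b]),cv2.copyMakeBorder(np.hstack([g,f]),0,0,0,240,0)[:190]])[:,:,::-1])"
```

```text
34.6 [1.44 0.32 0.3 ] [-1.7  6.1 -2.7] 0.1466 0.014
time: 28.85
ee_pos: [0.5962, -0.0084, 0.2641]
tcp_rot: [[0.824, 0.567, 0.011], [0.567, -0.824, -0.001], [0.008, 0.007, -1.0]]
wrist_force: [1.0, 0.5, 0.7]
gripper_width: 0.0499
34.5 [-0.02 -0.12  0.  ] [1.  0.5 0.7] 0.2641 0.0499
time: 29.52
ee_pos: [0.4162, -0.129, 0.2571]
tcp_rot: [[0.825, 0.565, 0.0], [0.565, -0.825, -0.002], [-0.001, 0.002, -1.0]]
wrist_force: [0.2, -0.4, 0.7]
gripper_width: 0.0501
```

View pics/c9.png

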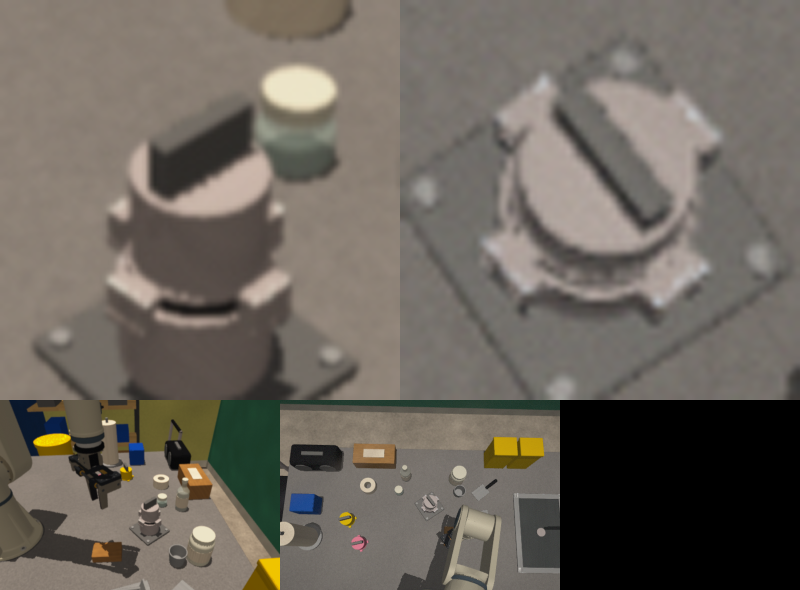

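Last view: the cap stands level in the shell with its bar at about 35° (top crop (565,85)–(655,215)). The tabs are hidden under the four claws (claws about 41° mod 90), and the robot is clear. I hand in.

```bash
python3 -c "
from plant import close_job
print(close_job())"
```

```text
the job is handed in; nothing more can be done
None
```

The job is done and handed in at about 29.6 s, with the gripper open and clear of everything. The pot went from the rack to the bare counter and was released, then was taken by its knob into the shell. The cap was set between the claws, pressed about 8 mm, turned clockwise to a stop and let rise.

**Last checks**
- **Lock:** an upward pull of about 9.5 N at 3 mm seal travel did not free the cap.
- **Angle:** the final pictures show the cap level, its bar at about 35°, roughly 50° clockwise of midway. No tabs show outside the claws.
- **Surroundings:** the claws looked unmoved, and in the small overview pictures the bystanders and look-alikes seem in place. I did not measure their positions.

**Doubts**
- **End stop:** I inferred it from the moment rising to 2.8 N m while the bar twisted in the pads (the jaws opened from 14 to 19 mm). My estimates of the bar's angle disagreed, from 27° to 39°, and the stop was not seen directly.
- **Side push:** the pot pushed sideways on the shell wall with about 8 N on its way in, because my side-view estimate of y was a few millimetres off. I corrected this before setting it down.
- **Cap grasp:** the gripper met the cap with about 16 N upward, some 9 mm higher than expected. The grip was sound.

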